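# Empty the hang-up cup of nuts into the tub

### The arm

A 7-joint arm with a two-finger parallel gripper is mounted at the origin on the work surface. World frame = base frame: x ahead of the robot, y to its left, z up, the work surface at z = 0. Lengths are in m, angles in rad, forces in N, time in s.
With the tool pointing down it reaches from about 0.4 to 0.85 m from the base axis. Payload 10.4 kg.
Tool frame: the origin (TCP) lies midway between the tips of the shut fingers; the grasp point (between the pads) lies 19 mm behind it (manip.grasp_offset is the distance from the TCP to the grasp point, in m); z points along the fingers, y is the line along which they close (so a half turn about z gives the same grasp; the last joint's range is limited). The gripper opens to 85 mm and grips with 20 to 120 N. Pads are 22 mm wide; open, the fingers measure 114 mm over their backs; the gripper's body (76 mm by 85 mm) begins 54 mm behind the grasp point. The pads swing forward as they close: fully open they stand 13 mm farther back than shut.
Start: joints at [-0.023, 0.332, -0.065, 1.46, 0.022, 1.35, -0.088], TCP at [0.625, 0, 0.231] pointing down, gripper open.
Joint ranges: [-2.6, 2.6], [-0.5, 2.12], [-1.47, 1.34], [0.16, 2.42], [-1.27, 4.41], [0.06, 2.06], [-2.6, 2.6]. Speed limits (rad/s): [2.22, 2.22, 2.79, 2.79, 3.14, 3.14, 3.14].

### API

Orientations are given as a unit quaternion [x, y, z, w].
In Python, from workcell import manip, optics, get_obs gives the robot as it stands (manip), with the cameras (optics) and the readings as plain functions.
- The arm moves only by the shell command python3 jog.py 'ROWS' [FORCE]. ROWS is rows parted by semicolons, their numbers by spaces, 1 to 20 of them, each of 7 numbers: a rotation vector rx, ry, rz in rad, then dx, dy, dz in m, then the opening from 0.0 (shut) to 1.0 (fully open); each row is the pose to reach, as a shift and turn from the pose commanded when the command began, along the tool's axes at that moment; what a row does not reach only later rows make up. A row lasts 1/8 s, in which the tool goes at most 0.0625 m and 0.188 rad, less where a joint would pass 70% of its speed; a pose out of reach is approached as far as the arm can. The fingers move at their own pace and stop on an object; FORCE is the grip in N (left out, the last holds). Time passes only in rows, so rows that do not move let the fingers close. It prints the time, the measured TCP pose, the force, the opening and the grip force at its end.
- get_obs(): the state, without advancing time (a new reading comes with each control period).
- optics.camera(name): name is "scene" or "side" or "wrist"; returns the picture (420x560x3 uint8, blue, green, red); there is no depth.
- optics.calibration(name): a dict with "fx", "fy", "cx", "cy" (pixels), "k1" (the pictures are not rectified: a ray, as slopes to the right and down, at radius r is drawn at 1 + k1 r^2 times it, then the intrinsics apply), "world_from_camera" (4x4, takes a point from camera to world coordinates); the wrist camera has in their place "tool_from_camera" (4x4, takes a point from camera to tool coordinates, whose origin is the TCP and whose axes are the flange's). Camera axes: x right, y up, looking along -z (the intrinsics and any distortion apply to the point x, -y, -z); pixel columns grow to the right and rows downward; lengths in m; the calibration is good to about 2 mm. A picture is of the moment at which its call begins: read the wrist's pose just before it. calibration takes no time and is no camera call.
- manip.hand_in(): hands the job in; it is judged then, once.
The state is a dict: "clock": time; "joint_pos": joint angles; "joint_velocities": joint speeds; "tau": joint torques, N m; "position": TCP position; "ee_rot": TCP orientation; "ft_force": force on the tool from outside, world axes, zero at the start; "torque": the same for the moment, N m; "grip_width": opening from 0.0 (shut) to 1.0 (fully open); "grasp_force": force on a finger pad.
Only numpy, scipy, OpenCV 4.12 (cv2) and the standard library are available. Lean on these libraries where they do the work, as an engineer would, in place of code of your own. Each camera call takes 0.05 s, during which the arm holds its last target. There are 200 camera calls.

### The job

Lift the hanging cup of nuts up and off the rack's rail without spilling any, and, with the cup held in the hand, pour all six nuts into the round open tub. Then set the empty cup down gently on the bench, standing upright on its foot, leave the tub standing, and do not disturb the parts tray, the tin or the hammer.

Things in the scene. Friction and masses are not known exactly. Their poses are not given: they have to be found in the camera images.
- rack: fixed hanging rack: level flat steel rail 340 mm long, 60 mm high, 6 mm thick, top edge 156 mm above the bench, on a grey post at each end; plywood foot behind it, two spanners near its ends. Origin: on the bench below the middle of the rail's front face; +x points to the rack's back, y along the rail. It stands on the robot's left, front towards the bench's middle
- cup: grey plastic hang-up cup, 90 mm tall, about 0.14 kg, round, flared: outer diameter 72 mm at the flat foot, 108 mm at the rim, 3 mm wall, 4 mm floor. It hangs upright (within 3 degrees) on the rail, foot 90 mm above the bench, six nuts in it. Origin: centre of its underside; z up through the mouth, +x to the hanger on its back, -x to the D-handle on its front
- cup_hook (a point): underside of the hanger's bridge, 60 mm behind the cup's axis, 66 mm above its foot; rests on the rail's top edge. Hanger 40 mm wide: a plate on the rail's front face and a tail behind the rail (8 mm gap) ending 50 mm above the foot, so raise the cup over 20 mm to unhook it. It reaches 67 mm from the cup's axis and stays 20 mm below the rim, leaving the lip above it clear for pouring
- cup_handle (a point): middle of the upright bar of the cup's D-handle, 79 mm from the cup's axis, 46 mm above its foot; axes as the cup's. The handle is 14 mm thick (along the cup's y); the bar is 18 mm deep (along x) and runs from 12 to 80 mm above the foot; nothing stands beside or in front of it
- cup_rim (a point): centre of the cup's mouth, at rim height (90 mm above the foot)
- tub: white plastic tub, round, open, empty, 75 mm tall, outer diameter 104 mm at the foot and 124 mm at the rim (130 mm over its rolled lip), 3.5 mm wall, 5 mm floor, about 0.3 kg, loose on the bench; the one round open container standing on the bench. Origin: centre of its underside
- nut0_mid (a point): one of six identical zinc-plated steel M16 hex nuts in the cup: 24 mm across flats, 13 mm thick, 33 g; this point is the nut's middle. At the start they lie flat on the cup's floor in two layers of three. Nuts slide on the smooth cup at a slope of roughly 15 to 25 degrees
- nut1_mid (a point): one of six identical zinc-plated steel M16 hex nuts in the cup: 24 mm across flats, 13 mm thick, 33 g; this point is the nut's middle. At the start they lie flat on the cup's floor in two layers of three. Nuts slide on the smooth cup at a slope of roughly 15 to 25 degrees
- nut2_mid (a point): one of six identical zinc-plated steel M16 hex nuts in the cup: 24 mm across flats, 13 mm thick, 33 g; this point is the nut's middle. At the start they lie flat on the cup's floor in two layers of three. Nuts slide on the smooth cup at a slope of roughly 15 to 25 degrees
- nut3_mid (a point): one of six identical zinc-plated steel M16 hex nuts in the cup: 24 mm across flats, 13 mm thick, 33 g; this point is the nut's middle. At the start they lie flat on the cup's floor in two layers of three. Nuts slide on the smooth cup at a slope of roughly 15 to 25 degrees
- nut4_mid (a point): one of six identical zinc-plated steel M16 hex nuts in the cup: 24 mm across flats, 13 mm thick, 33 g; this point is the nut's middle. At the start they lie flat on the cup's floor in two layers of three. Nuts slide on the smooth cup at a slope of roughly 15 to 25 degrees
- nut5_mid (a point): one of six identical zinc-plated steel M16 hex nuts in the cup: 24 mm across flats, 13 mm thick, 33 g; this point is the nut's middle. At the start they lie flat on the cup's floor in two layers of three. Nuts slide on the smooth cup at a slope of roughly 15 to 25 degrees
- organiser: bystander: black plastic open parts tray with six compartments, rectangular, 170 x 120 x 45 mm, some screws in it; may stand on either side of the tub. Origin: centre of its underside, x along its length
- tin: bystander: closed round steel tin with a paper label, 76 mm diameter, 95 mm tall, origin: centre of its underside
- hammer: bystander: hammer lying flat on the bench, 200 mm long, origin: about the middle of its length, x along the handle towards the head

How it is judged:
On the way, in this order (a step that is already met when the one before it is completed fails the run):
1. the cup is off the rail and held in the fingers, more than 50 mm from where it hung and over 40 mm above the bench, with all six nuts in it (distance of cup from where it was at the start of the episode above 0.05 m and height (world z) of cup above 0.04 m and contact force between the fingers and cup above 0.5 N and contact force between cup and rack below 0.05 N and distance between each of nut0_mid, nut1_mid, nut2_mid, nut3_mid, nut4_mid, nut5_mid and cup_rim below 0.09 m), for 0.2 s.
2. all six nuts lie in the tub while the cup is still held clear of the bench (horizontal distance between each of nut0_mid, nut1_mid, nut2_mid, nut3_mid, nut4_mid, nut5_mid and tub below 0.06 m and z of nut0_mid in the frame of tub between 0 and 0.07 m and z of nut1_mid in the frame of tub between 0 and 0.07 m and z of nut2_mid in the frame of tub between 0 and 0.07 m and z of nut3_mid in the frame of tub between 0 and 0.07 m and z of nut4_mid in the frame of tub between 0 and 0.07 m and z of nut5_mid in the frame of tub between 0 and 0.07 m and contact force between the fingers and cup above 0.5 N and height (world z) of cup above 0.04 m), for 0.2 s.
At the end, for the whole second after the job is handed in: all six nuts lie inside the tub (middles less than 60 mm from its axis and below its rim); the tub stands upright on the bench (within 0.15 rad); the cup stands upright (within 0.15 rad) on its foot on the bench, foot within 10 mm of the bench top, released and at rest (horizontal distance between each of nut0_mid, nut1_mid, nut2_mid, nut3_mid, nut4_mid, nut5_mid and tub below 0.06 m and z of nut0_mid in the frame of tub between 0 and 0.07 m and z of nut1_mid in the frame of tub between 0 and 0.07 m and z of nut2_mid in the frame of tub between 0 and 0.07 m and z of nut3_mid in the frame of tub between 0 and 0.07 m and z of nut4_mid in the frame of tub between 0 and 0.07 m and z of nut5_mid in the frame of tub between 0 and 0.07 m and angle between each of tub, cup's own z axis and vertical below 0.15 rad and height (world z) of tub between -0.01 and 0.01 m and height (world z) of cup between -0.01 and 0.01 m and linear speed of each of cup, tub below 0.03 m/s); the robot touches nothing.
It fails at once if the organiser is pushed more than 30 mm or tipped (distance of organiser from where it was at the start of the episode above 0.03 m or angle between organiser's own z axis and vertical above 0.5 rad).
It fails at once if the tin is pushed more than 30 mm or tipped (distance of tin from where it was at the start of the episode above 0.03 m or angle between tin's own z axis and vertical above 0.5 rad).
It fails at once if the hammer is pushed more than 30 mm or tipped (distance of hammer from where it was at the start of the episode above 0.03 m or angle between hammer's own z axis and vertical above 0.5 rad).
It fails at once if the cup is let fall or thrown: it moves faster than 0.6 m/s while the fingers do not hold it (contact force between the fingers and cup below 0.05 N and linear speed of cup above 0.6 m/s).
It fails at once if the tub is tipped more than 0.6 rad (angle between tub's own z axis and vertical above 0.6 rad).
It also fails if it takes over 69 s, if anything falls off the work surface, if the arm or the gripper's body presses on something with over 40 N, if the wrist force passes 120 N, or if a joint passes its speed limit or range.

## Working session

There is one attempt and no reset: what is moved stays moved. The work goes in short steps, Python scripts to look and compute and a shell command to move; the robot and the scene stay as the last step left them, time stands still between calls to the robot, and variables do not carry over. Pictures are saved under pics/ and viewed, at most 10 in all, crops included, and the job is handed in when it is done.

```bash
ls; mkdir -p pics; python3 - <<'E'
from workcell import manip, optics, get_obs
import cv2,numpy as np
o=get_obs();print(o)
for n in("scene","side"):
    cv2.imwrite(f"pics/{n}0.png",optics.camera(n));c=optics.calibration(n);print(n,c)
print(optics.calibration("wrist"),manip.grasp_offset)
E
```

```text
jog.py
pics
workcell.py
{'clock': 0.0, 'joint_pos': array([-0.02258078,  0.33286328, -0.06471258,  1.46093355,  0.02158393,
        1.34986289, -0.08852571]), 'joint_velocities': array([ 6.76055450e-04, -1.36615917e-03,  1.25261232e-03, -1.31051194e-03,
        9.36254051e-04,  1.08150600e-03, -2.84531952e-05]), 'tau': array([ 4.98105128e-04, -6.25449800e+01,  4.97091911e-02, -3.91610491e+01,
        1.63588714e-02,  9.83294769e-03, -6.01235030e-06]), 'position': array([ 6.24639696e-01, -3.25918064e-06,  2.30525015e-01]), 'ee_rot': array([ 7.07112181e-01,  7.07101049e-01, -4.99969037e-04, -4.69947110e-04]), 'ft_force': array([ 0.46622211,  0.27205695, -0.72159018]), 'torque': array([-0.00193086, -0.09993261, -0.05666996]), 'grasp_force': 0.0, 'grip_width': 1.0003561936930323}
scene {'fx': 444.7219177618862, 'fy': 444.7219177618862, 'cx': 281.48018023628043, 'cy': 210.48429985545243, 'k1': -0.14124799660279586, 'world_from_camera': array([[-4.33122839e-01, -5.92464111e-01,  6.79257597e-01,
         1.32150162e+00],
       [ 9.01334671e-01, -2.84159516e-01,  3.26877929e-01,
         3.
[... 390 characters left out ...]
  0.09461779],
       [-0.60299791, -0.56352455,  0.56465353,  0.69165509],
       [-0.01131709,  0.71378559,  0.70027284,  0.97730722],
       [ 0.        ,  0.        ,  0.        ,  1.        ]])}
{'fx': 346.54718592018367, 'fy': 346.54718592018367, 'cx': 276.7166900827886, 'cy': 208.84475745236477, 'k1': -0.07050140558837202, 'tool_from_camera': array([[-6.65545464e-04,  9.53303419e-01,  3.02013490e-01,
         7.84066777e-02],
       [ 9.99999778e-01,  6.23349398e-04,  2.36096089e-04,
         3.48016348e-04],
       [ 3.68112814e-05,  3.02013580e-01, -9.53303622e-01,
        -1.42325651e-01],
       [ 0.00000000e+00,  0.00000000e+00,  0.00000000e+00,
         1.00000000e+00]])} 0.0187
```

View pics/scene0.png

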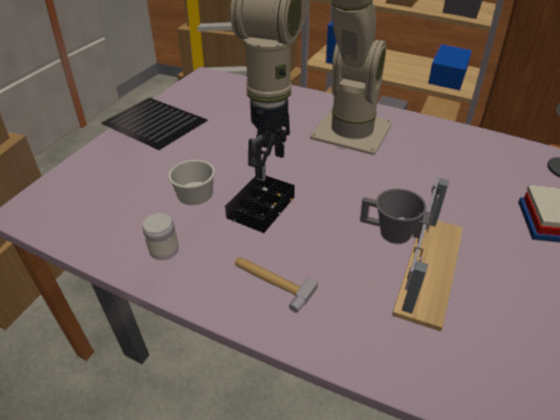

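View pics/side0.png

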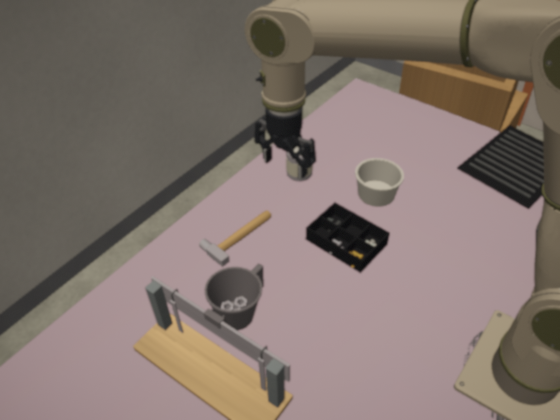

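Scene view: tub at about (193,183), tin (161,236), tray (261,202), hammer (280,280), cup (400,215) with its handle at (370,212), and the rail on the right. In the side view the cup is at (235,298) with its handle at (258,278), and the tub at (379,182). I'll zoom in on the cup and tub for accurate pixels.

```bash
cat > h.py <<'E'
from workcell import manip, optics, get_obs
import cv2,numpy as np
def ray(n,uv):
    c=optics.calibration(n);K=np.array([[c['fx'],0,c['cx']],[0,c['fy'],c['cy']],[0,0,1]])
    p=cv2.undistortPoints(np.array([[uv]],float),K,np.array([c['k1'],0,0,0]))[0,0]
    T=c['world_from_camera'];return T[:3,3],T[:3,:3]@np.array([p[0],-p[1],-1])
def plane(n,uv,z):
    o,d=ray(n,uv);return o+d*(z-o[2])/d[2]
def two(a,b):
    (o,d),(q,e)=ray("scene",a),ray("side",b)
    s=np.linalg.lstsq(np.c_[d,-e],q-o,rcond=None)[0];x,y=o+d*s[0],q+e*s[1]
    return (x+y)/2,np.linalg.norm(x-y)
def circle(n,pts,z):
    P=np.array([plane(n,p,z)[:2] for p in pts]);A=np.c_[2*P,np.ones(len(P))]
    s=np.linalg.lstsq(A,(P**2).sum(1),rcond=None)[0];return s[:2],np.sqrt(s[2]+s[:2]@s[:2])
E
python3 - <<'E'
import cv2,numpy as np
a=cv2.imread('pics/scene0.png');b=cv2.imread('pics/side0.png')
def crop(i,x,y,w=133,h=100):
    c=cv2.resize(i[y:y+h,x:x+w],None,fx=3,fy=3,interpolation=cv2.INTER_CUBIC)
    for k in range(0,w,10):
        if (x+k)%10==0: cv2.line(c,(k*3,0),(k*3,6),(0,255,255),1); cv2.putText(c,str(x+k),(k*3,16),0,.28,(0,255,255))
    for k in range(0,h,10): cv2.line(c,(0,k*3),(6,k*3),(0,255,255),1);cv2.putText(c,str(y+k),(8,k*3+4),0,.28,(0,255,255))
    return c
m=np.vstack([np.hstack([crop(a,340,160),crop(b,180,250)]),np.hstack([crop(a,150,140),crop(b,320,140)])])
cv2.imwrite('pics/m1.png',m);print(m.shape)
E
```

```text
(600, 798, 3)
```

View pics/m1.png

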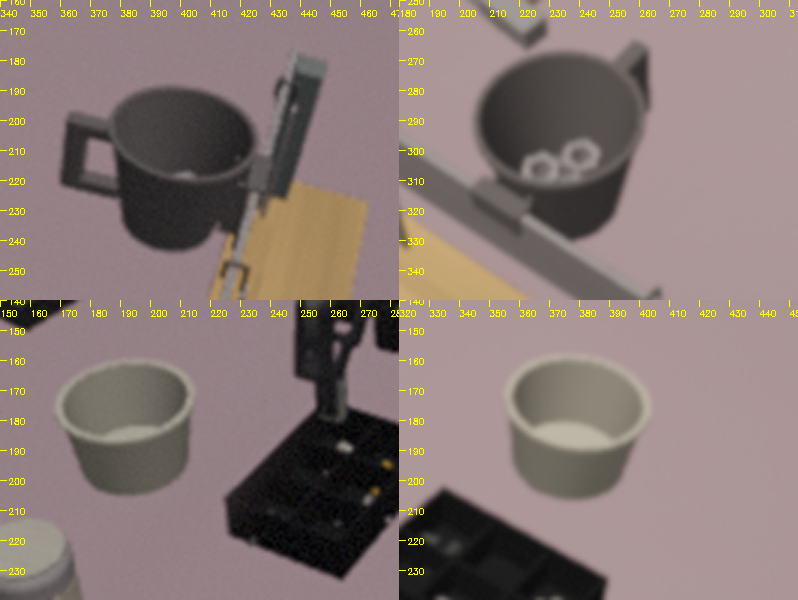

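```bash
python3 - <<'E'
from h import *
def P(L,ox,oy,cx,cy): return [((x-cx)/3+ox,(y-cy)/3+oy) for x,y in L]
cs=P([(108,118),(172,86),(257,145),(190,182),(125,98),(222,103),(128,152),(232,177)],340,160,0,0)
cd=P([(475,122),(560,52),(645,95),(545,187),(500,78),(615,62),(500,170),(620,148)],180,250,399,0)
ts=P([(56,408),(130,360),(195,390),(125,441),(75,375),(180,367),(75,433),(175,428)],150,140,0,300)
td=P([(505,400),(570,355),(651,408),(590,452),(525,368),(620,370),(530,437),(640,435)],320,140,399,300)
print("cup",circle("scene",cs,.18),circle("side",cd,.18))
print("tub",circle("scene",ts,.075),circle("side",td,.075))
hs=P([(66,114),(118,122)],340,160,0,0);hd=P([(637,42),(650,50)],180,250,399,0)
for p in hs: print("hs",plane("scene",p,.17))
for p in hd: print("hd",plane("side",p,.17))
for p in P([(399,137),(655,293)],180,250,399,0): print("railside",plane("side",p,.156))
for p in P([(296,55),(228,245)],340,160,0,0): print("railscene",plane("scene",p,.156))
for n,L in(("scene",[(161,222),(228,202),(263,178),(295,190),(262,225)]),("side",[(334,207),(388,238),(360,265),(307,236),(300,165)])):
  print("tin/org",n,[plane(n,p,z)[:2].round(3) for p,z in zip(L,[.095]+[.045]*4 if n=="scene" else [.045]*4+[.095])])
E
```

```text
cup (array([0.54510684, 0.27727384]), np.float64(0.05339030377626413)) (array([0.53676031, 0.27859116]), np.float64(0.053004027967922536))
tub (array([ 0.53276869, -0.29465781]), np.float64(0.06551284718323723)) (array([ 0.52905131, -0.29354844]), np.float64(0.06527952854730171))
hs [0.55019114 0.19020731 0.17      ]
hs [0.54216752 0.22842233 0.17      ]
hd [0.54066246 0.19603613 0.17      ]
hd [0.52936674 0.19622082 0.17      ]
railside [0.62245895 0.34267294 0.156     ]
railside [0.4179562  0.33215668 0.156     ]
railscene [0.37627543 0.33558464 0.156     ]
railscene [0.62059317 0.33290593 0.156     ]
tin/org scene [array([ 0.751, -0.232]), array([ 0.568, -0.16 ]), array([ 0.434, -0.125]), array([ 0.445, -0.02 ]), array([ 0.609, -0.037])]
tin/org side [array([ 0.574, -0.143]), array([ 0.409, -0.13 ]), array([ 0.42 , -0.017]), array([ 0.572, -0.018]), array([ 0.709, -0.178])]
```

The cup is at about (0.541, 0.278), with its handle pointing to −y. The tub is at about (0.531, −0.294). I'll go to a pre-grasp pose with the tool pointing +y and pitched 25° down, then refine with the wrist camera.

```bash
python3 jog.py '0 0.4 0 0.05 -0.04 0 1; 0 0.8 0 0.08 -0.083 0.02 1; 0 1.134 0 0.107 -0.083 0.043 1; 0 1.134 0 0.107 -0.083 0.043 1; 0 1.134 0 0.107 -0.083 0.043 1; 0 1.134 0 0.107 -0.083 0.043 1; 0 1.134 0 0.107 -0.083 0.043 1; 0 1.134 0 0.107 -0.083 0.043 1; 0 1.134 0 0.107 -0.083 0.043 1; 0 1.134 0 0.107 -0.083 0.043 1'
python3 - <<'E'
from h import *
o=get_obs();print(o['position'],o['ee_rot'],o['joint_pos'])
i=optics.camera("wrist");np.savez("w1.npz",p=o['position'],q=o['ee_rot']);cv2.imwrite("pics/w1.png",i)
E
```

```text
clock: 1.35
position: [0.5422, 0.1079, 0.1895]
ee_rot: [0.596, 0.598, 0.38, -0.379]
ft_force: [-0.8, 0.3, 0.4]
grip_width: 0.997
grasp_force: 0.0
[0.54218752 0.10792366 0.18954238] [ 0.59577413  0.59787994  0.37961195 -0.37879748] [ 0.4147566   0.48664173 -0.16462167  1.79677583 -1.00695041  1.43516321
  0.72101457]
```

View pics/w1.png

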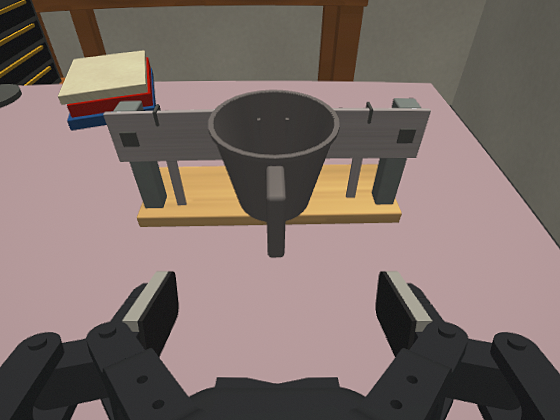

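The wrist view shows the handle bar centred at column 276: front top edge near row 197, bottom near row 256. The rim centre is at (274,124), so lateral and yaw alignment are good. Next I'll compute the handle's depth.

```bash
python3 - <<'E'
from h import *
from scipy.spatial.transform import Rotation as R
d=np.load("w1.npz");c=optics.calibration("wrist");M=R.from_quat(d['q']).as_matrix()
T=c['tool_from_camera'];K=np.array([[c['fx'],0,c['cx']],[0,c['fy'],c['cy']],[0,0,1]])
def w(u,v,z):
    p=cv2.undistortPoints(np.array([[[u,v]]],float),K,np.array([c['k1'],0,0,0]))[0,0]
    r=M@T[:3,:3]@np.array([p[0],-p[1],-1]);o=d['p']+M@T[:3,3];return o+r*(z-o[2])/r[2]
print("bar",w(276,256,.102),w(276,197,.17)); 
print("rim",[w(*p,.18).round(4) for p in[(209,124),(339,124),(273,90),(274,160)]])
print(M.round(3))
t=np.array([.5418,.198,.146])+M[:,2]*.019; print("TCP",t,"tool delta",M.T@(t-d['p']))
E
```

```text
bar [0.5421331  0.19248659 0.102     ] [0.54207317 0.18659716 0.17      ]
rim [array([0.4871, 0.2661, 0.18  ]), array([0.5933, 0.2667, 0.18  ]), array([0.5388, 0.3322, 0.18  ]), array([0.5406, 0.2148, 0.18  ])]
[[-0.003  1.    -0.001]
 [ 0.425  0.002  0.905]
 [ 0.905  0.003 -0.425]]
TCP [0.54178813 0.21520032 0.13792853] tool delta [-0.0011513  -0.00032861  0.119042  ]
```

```bash
python3 jog.py '0 0 0 -0.001 0 0.05 1; 0 0 0 -0.001 0 0.08 1; 0 0 0 -0.001 0 0.105 1; 0 0 0 -0.001 0 0.119 1; 0 0 0 -0.001 0 0.119 1; 0 0 0 -0.001 0 0.119 0.3; 0 0 0 -0.001 0 0.119 0; 0 0 0 -0.001 0 0.119 0; 0 0 0 -0.001 0 0.119 0; 0 0 0 -0.001 0 0.119 0; 0 0 0 -0.001 0 0.119 0; 0 0 0 -0.001 0 0.119 0; 0 0 0 -0.001 0 0.119 0' 90
```

```text
clock: 3.02
position: [0.5416, 0.2139, 0.1371]
ee_rot: [0.596, 0.597, 0.38, -0.38]
ft_force: [-2.9, -4.3, 2.3]
grip_width: 0.143
grasp_force: 87.8
```

```bash
python3 jog.py '0 0 0 0.009 0 -0.004 0; 0 0 0 0.018 0 -0.008 0; 0 0 0 0.032 0 -0.015 0; 0 0 0 0.045 0 -0.021 0; 0 0 0 0.059 0 -0.028 0; 0 0 0 0.072 0 -0.034 0; 0 0 0 0.072 0 -0.034 0' 
python3 - <<'E'
from h import *
i=optics.camera("scene");cv2.imwrite("pics/s2.png",cv2.resize(i[130:280,300:500],None,fx=3,fy=3))
E
```

```text
clock: 3.9
position: [0.5424, 0.2144, 0.2182]
ee_rot: [0.596, 0.597, 0.38, -0.379]
ft_force: [0.1, -0.3, -3.2]
grip_width: 0.145
grasp_force: 87.9
```

View pics/s2.png

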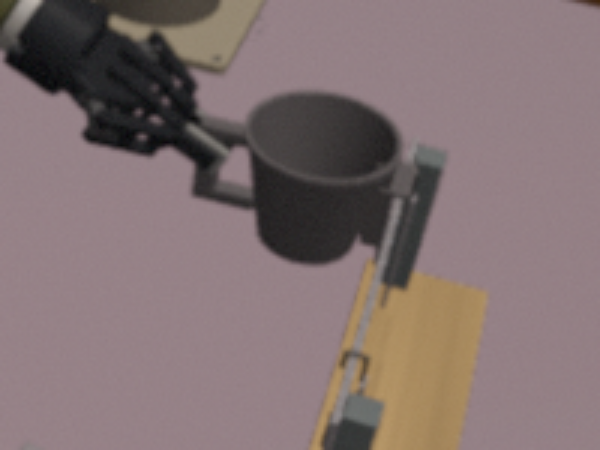

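The cup is lifted clear of the rail and looks level, with the hanger's tail above the rail. Now I'll back away.

```bash
python3 jog.py '0 0 0 -0.005 0 -0.02 0; 0 0 0 -0.012 0 -0.05 0; 0 0 0 -0.02 0 -0.08 0; 0 0 0 -0.029 0 -0.115 0; 0 0 0 -0.037 0 -0.15 0; 0 0 0 -0.044 0 -0.18 0; 0 0 0 -0.049 0 -0.198 0; 0 0 0 -0.049 0 -0.198 0; 0 0 0 -0.049 0 -0.198 0'
```

```text
clock: 5.08
position: [0.5418, 0.0151, 0.2559]
ee_rot: [0.596, 0.597, 0.38, -0.38]
ft_force: [-0.0, -0.1, -3.2]
grip_width: 0.148
grasp_force: 88.2
```

```bash
python3 jog.py '-0.15 0 0.07 -0.006 -0.004 -0.02 0; -0.3 0 0.14 -0.011 -0.007 -0.04 0; -0.47 0 0.22 -0.017 -0.01 -0.062 0; -0.62 0 0.29 -0.023 -0.014 -0.083 0; -0.78 0 0.37 -0.029 -0.017 -0.104 0; -0.94 0 0.44 -0.034 -0.021 -0.125 0; -1.1 0 0.51 -0.04 -0.025 -0.145 0; -1.25 0 0.59 -0.046 -0.028 -0.166 0; -1.4 0 0.66 -0.051 -0.032 -0.187 0; -1.56 0 0.73 -0.057 -0.035 -0.208 0; -1.71 0 0.805 -0.063 -0.039 -0.229 0; -1.8 0 0.847 -0.068 -0.041 -0.24 0; -1.87 0 0.88 -0.069 -0.042 -0.249 0; -1.87 0 0.88 -0.069 -0.042 -0.249 0; -1.87 0 0.88 -0.069 -0.042 -0.249 0; -1.87 0 0.88 -0.069 -0.042 -0.249 0'
cat > st.py <<'E'
from h import *
from scipy.spatial.transform import Rotation as R
o=get_obs();M=R.from_quat(o['ee_rot']).as_matrix();p=o['position']
G=p-M[:,2]*.019
# cup axes in tool frame from grasp time: cup x=(.425? ) -> tool pitched 25deg down
a=np.radians(25.1);cx=M@np.array([np.sin(a),0,np.cos(a)]);cz=M@np.array([np.cos(a),0,-np.sin(a)])
foot=G+cx*.079-cz*.056
print("clock",o['clock'],"TCP",p.round(4),"q",o['joint_pos'].round(2));print(M.round(3))
print("cupx",cx.round(3),"cupz",cz.round(3),"foot",foot.round(3),"lip",(foot+cz*.09+cx*.054).round(3))
E
python3 st.py
```

```text
clock: 7.08
position: [0.5707, -0.3317, 0.2678]
ee_rot: [0.866, -0.087, 0.492, 0.01]
ft_force: [0.7, -1.1, -4.9]
grip_width: 0.149
grasp_force: 89.5
clock 7.075 TCP [ 0.5707 -0.3317  0.2678] q [ 2.15  0.15 -1.47  2.1  -1.27  0.4   0.04]
[[ 0.501 -0.161  0.85 ]
 [-0.141 -0.985 -0.103]
 [ 0.854 -0.068 -0.516]]
cupx [ 0.983 -0.153 -0.105] cupz [ 0.093 -0.084  0.992] foot [ 0.627 -0.337  0.214] lip [ 0.688 -0.353  0.297]
```

The arm hit its joint limits: pointing radially outward this close to the base is infeasible. The cup is still upright and held. I'll go back to the +y-pointing pose and tilt there first.

```bash
cat > rel.py <<'E'
import sys
from h import *
from scipy.spatial.transform import Rotation as R
# usage: rel.py x y z azimuth_deg pitchdown_deg -> jog delta from measured pose
x,y,z,az,pt=map(float,sys.argv[1:6]);az,pt=np.radians([az,pt])
o=get_obs();M=R.from_quat(o['ee_rot']).as_matrix()
u=np.array([np.cos(az),np.sin(az),0]);k=np.array([0,0,1.])
tz=u*np.cos(pt)-k*np.sin(pt);tx=u*np.sin(pt)+k*np.cos(pt);N=np.c_[tx,np.cross(tz,tx),tz]
rv=R.from_matrix(M.T@N).as_rotvec();d=M.T@(np.array([x,y,z])-o['position'])
print("rv",rv.round(3),np.linalg.norm(rv).round(3),"d",d.round(4))
E
python3 rel.py .542 .015 .256 90 25
```

```text
rv [ 1.504  0.02  -0.86 ] 1.732 d [-0.0734 -0.3359 -0.054 ]
```

```bash
python3 jog.py '0.12 0 -0.07 -0.006 -0.028 -0.004 0; 0.25 0 -0.14 -0.012 -0.056 -0.009 0; 0.38 0.005 -0.21 -0.018 -0.084 -0.013 0; 0.5 0.007 -0.29 -0.024 -0.112 -0.018 0; 0.63 0.01 -0.36 -0.03 -0.14 -0.022 0; 0.75 0.01 -0.43 -0.037 -0.168 -0.027 0; 0.88 0.01 -0.5 -0.043 -0.196 -0.031 0; 1.0 0.01 -0.57 -0.049 -0.224 -0.036 0; 1.13 0.015 -0.65 -0.055 -0.252 -0.04 0; 1.25 0.017 -0.72 -0.061 -0.28 -0.045 0; 1.38 0.02 -0.79 -0.067 -0.308 -0.05 0; 1.504 0.02 -0.86 -0.073 -0.336 -0.054 0; 1.504 0.02 -0.86 -0.073 -0.336 -0.054 0; 1.504 0.02 -0.86 -0.073 -0.336 -0.054 0'; python3 st.py; python3 rel.py .542 .015 .256 90 80
```

```text
clock: 8.82
position: [0.5404, 0.0155, 0.2562]
ee_rot: [0.595, 0.599, 0.378, -0.38]
ft_force: [-0.1, -0.7, -2.5]
grip_width: 0.143
grasp_force: 89.7
clock 8.825 TCP [0.5404 0.0155 0.2562] q [ 1.25  0.81 -1.18  1.62 -0.39  1.38  0.26]
[[-0.003  1.    -0.005]
 [ 0.426  0.006  0.905]
 [ 0.905  0.001 -0.426]]
cupx [-0.006  1.    -0.002] cupz [-0.001  0.002  1.   ] foot [0.54  0.077 0.208] lip [0.54  0.131 0.298]
rv [-0.003 -0.957  0.005] 0.957 d [-0.0004  0.0015 -0.0004]
```

```bash
python3 jog.py '0 -0.12 0 0.006 0 -0.003 0; 0 -0.24 0 0.011 0 -0.005 0; 0 -0.36 0 0.017 0 -0.008 0; 0 -0.48 0 0.023 0 -0.011 0; 0 -0.6 0 0.028 0 -0.013 0; 0 -0.72 0 0.034 0 -0.016 0; 0 -0.84 0 0.04 0 -0.018 0; 0 -0.957 0 0.045 0 -0.021 0; 0 -0.957 0 0.045 0 -0.021 0; 0 -0.957 0 0.045 0 -0.021 0'; python3 st.py;
python3 - <<'E'
from h import *
a=optics.camera("side");b=optics.camera("scene")
cv2.imwrite("pics/t1.png",np.hstack([cv2.resize(a[60:360,200:400],(400,600)),cv2.resize(b[60:300,220:380],(400,600))]))
E
```

```text
clock: 10.07
position: [0.5402, 0.014, 0.3053]
ee_rot: [0.703, 0.705, 0.062, -0.062]
ft_force: [0.7, -0.2, -2.9]
grip_width: 0.139
grasp_force: 89.3
clock 10.075 TCP [0.5402 0.014  0.3053] q [ 0.94  0.29 -1.12  1.53  0.08  1.46 -0.17]
[[-0.003  1.    -0.   ]
 [ 0.984  0.003  0.176]
 [ 0.176  0.    -0.984]]
cupx [-0.002  0.577 -0.817] cupz [-0.003  0.817  0.577] foot [0.54  0.01  0.227] lip [0.54  0.115 0.235]
```

View pics/t1.png

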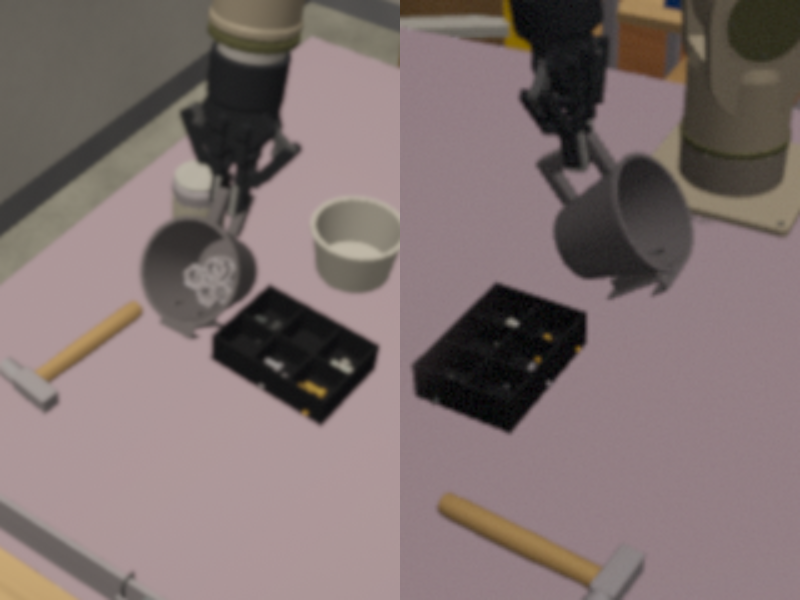

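The cup is tilted about 55° with all the nuts at the bottom, visible near (210,280) in the left half. The lip and hanger are clear of the tray. Next I'll plan the move over the tub and the pour about the lip.

```bash
cat > pour.py <<'E'
import sys
from h import *
from scipy.spatial.transform import Rotation as R
lip=np.array(list(map(float,sys.argv[1:4])))
o=get_obs();M=R.from_quat(o['ee_rot']).as_matrix()
for t in map(float,sys.argv[4:]):
    a=np.radians(t);cz=np.array([0,np.sin(a),np.cos(a)]);cx=np.array([0,np.cos(a),-np.sin(a)])
    b=np.radians(t+25.1);tz=np.array([0,np.cos(b),-np.sin(b)]);tx=np.array([0,np.sin(b),np.cos(b)])
    N=np.c_[tx,np.cross(tz,tx),tz]
    T=lip-.133*cx-.034*cz+.019*tz
    print(t,"T",T.round(3),"rv",R.from_matrix(M.T@N).as_rotvec().round(3),"d",(M.T@(T-o['position'])).round(4))
E
python3 pour.py .531 -.318 .14 55 65; python3 pour.py .531 -.318 .125 75 95 105 115 125
```

```text
55.0 T [ 0.531 -0.419  0.211] rv [-0.001 -0.004  0.002] d [-0.4421 -0.0103  0.017 ]
65.0 T [ 0.531 -0.405  0.227] rv [-0.    -0.178  0.002] d [-0.4256 -0.0103  0.0032]
75.0 T [ 0.531 -0.389  0.226] rv [-0.    -0.353  0.002] d [-0.4096 -0.0102  0.0073]
95.0 T [ 0.531 -0.35   0.244] rv [ 0.    -0.702  0.002] d [-0.3683 -0.0101 -0.0036]
105.0 T [ 0.531 -0.329  0.248] rv [ 0.    -0.876  0.002] d [-0.3468 -0.0101 -0.0036]
115.0 T [ 0.531 -0.307  0.248] rv [ 1.000e-03 -1.051e+00  2.000e-03] d [-3.256e-01 -1.000e-02  2.000e-04]
125.0 T [ 0.531 -0.286  0.244] rv [ 1.000e-03 -1.226e+00  2.000e-03] d [-0.3055 -0.01    0.0076]
```

```bash
python3 jog.py '0 0 0 -0.02 0 -0.003 0; 0 0 0 -0.05 -0.001 -0.009 0; 0 0 0 -0.09 -0.002 -0.016 0; 0 0 0 -0.13 -0.003 -0.023 0; 0 0 0 -0.17 -0.004 -0.03 0; 0 0 0 -0.21 -0.005 -0.037 0; 0 0 0 -0.25 -0.006 -0.045 0; 0 0 0 -0.29 -0.007 -0.052 0; 0 0 0 -0.33 -0.008 -0.059 0; 0 -0.05 0 -0.37 -0.01 -0.06 0; 0 -0.1 0 -0.4 -0.01 -0.05 0; 0 -0.15 0 -0.416 -0.01 -0.035 0; 0 -0.178 0.002 -0.424 -0.01 -0.018 0; 0 -0.178 0.002 -0.4256 -0.01 0.003 0; 0 -0.178 0.002 -0.4256 -0.01 0.003 0; 0 -0.178 0.002 -0.4256 -0.01 0.003 0'; python3 st.py;python3 pour.py .531 -.318 .125 75 85 95 105 115 125
python3 - <<'E'
from h import *
a=optics.camera("side");b=optics.camera("scene")
cv2.imwrite("pics/t2.png",np.hstack([cv2.resize(a[60:300,260:420],(400,600)),cv2.resize(b[60:300,120:280],(400,600))]))
E
```

```text
clock: 12.18
position: [0.5324, -0.4047, 0.2296]
ee_rot: [0.706, 0.708, -0.0, 0.002]
ft_force: [-0.6, 0.7, -2.1]
grip_width: 0.144
grasp_force: 89.4
clock 12.175 TCP [ 0.5324 -0.4047  0.2296] q [ 1.16  0.57 -0.88  1.3   0.43  1.46  0.32]
[[-0.002  1.     0.002]
 [ 1.     0.002 -0.003]
 [-0.003  0.002 -1.   ]]
cupx [ 0.001  0.421 -0.907] cupz [-0.002  0.907  0.421] foot [ 0.533 -0.422  0.153] lip [ 0.532 -0.318  0.142]
75.0 T [ 0.531 -0.389  0.226] rv [ 0.002 -0.173  0.002] d [ 0.0161 -0.0014  0.0036]
85.0 T [ 0.531 -0.37   0.237] rv [ 0.002 -0.348  0.002] d [ 0.0347 -0.0014 -0.0072]
95.0 T [ 0.531 -0.35   0.244] rv [ 0.002 -0.522  0.001] d [ 0.0548 -0.0013 -0.0146]
105.0 T [ 0.531 -0.329  0.248] rv [ 0.002 -0.697  0.001] d [ 0.076  -0.0013 -0.0184]
115.0 T [ 0.531 -0.307  0.248] rv [ 0.002 -0.871  0.001] d [ 0.0974 -0.0012 -0.0184]
125.0 T [ 0.531 -0.286  0.244] rv [ 3.000e-03 -1.046e+00  1.000e-03] d [ 0.1186 -0.0012 -0.0148]
```

View pics/t2.png

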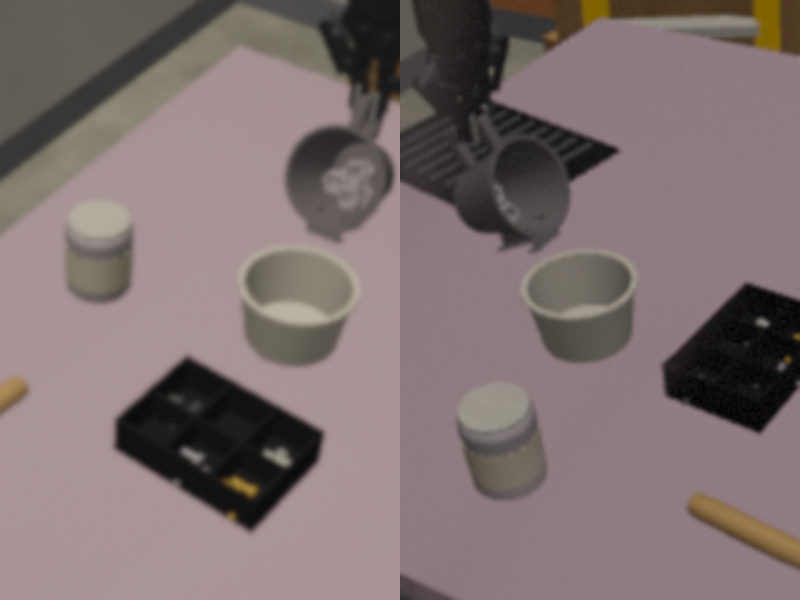

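```bash
python3 - <<'E'
from h import *
print(plane("side",(260+348/2.5,60+226/2.5),.142),plane("scene",(120+145/2.5,60+242/2.5),.142))
print(two((120+145/2.5,60+242/2.5),(260+348/2.5,60+226/2.5)))
E
```

```text
[ 0.50240225 -0.33510143  0.142     ] [ 0.56132466 -0.31047787  0.142     ]
(array([ 0.51488557, -0.35748068,  0.11032178]), np.float64(0.020983756276915577))
```

```bash
python3 - <<'E'
from h import *
print(two((120+132/2.5,60+192/2.5),(260+339/2.5,60+180/2.5)))
print("expected", np.array([.533,-.422,.153])+.09*np.array([0,.907,.421]))
E
```

```text
(array([ 0.52739004, -0.34837523,  0.1786414 ]), np.float64(0.006852375514869678))
expected [ 0.533   -0.34037  0.19089]
```

```bash
python3 jog.py '0 -0.09 0 0.02 -0.001 -0.006 0; 0 -0.173 0 0.028 -0.001 -0.007 0; 0 -0.26 0 0.037 -0.001 -0.012 0; 0 -0.348 0 0.047 -0.001 -0.017 0; 0 -0.4 0 0.053 -0.001 -0.019 0; 0 -0.44 0 0.057 -0.001 -0.021 0; 0 -0.48 0 0.062 -0.001 -0.023 0; 0 -0.522 0 0.067 -0.001 -0.025 0; 0 -0.566 0 0.072 -0.001 -0.026 0; 0 -0.61 0 0.077 -0.001 -0.027 0; 0 -0.654 0 0.083 -0.001 -0.028 0; 0 -0.697 0 0.088 -0.001 -0.028 0; 0 -0.74 0 0.093 -0.001 -0.028 0; 0 -0.785 0 0.099 -0.001 -0.028 0; 0 -0.83 0 0.104 -0.001 -0.028 0; 0 -0.871 0 0.109 -0.001 -0.028 0; 0 -0.871 0 0.109 -0.001 -0.028 0; 0 -0.871 0 0.109 -0.001 -0.028 0; 0 -0.871 0 0.109 -0.001 -0.028 0; 0 -0.871 0 0.109 -0.001 -0.028 0'; python3 st.py
python3 - <<'E'
from h import *
a=optics.camera("side");b=optics.camera("scene")
cv2.imwrite("pics/t3.png",np.hstack([cv2.resize(a[60:300,260:420],(400,600)),cv2.resize(b[60:300,120:280],(400,600))]))
E
```

```text
clock: 14.78
position: [0.5314, -0.2949, 0.257]
ee_rot: [0.64, 0.641, -0.298, 0.3]
ft_force: [-0.6, -0.7, -1.7]
grip_width: 0.143
grasp_force: 89.9
clock 14.775 TCP [ 0.5314 -0.2949  0.257 ] q [ 0.7   0.31 -0.84  1.79  1.11  1.46 -0.46]
[[-0.     1.     0.003]
 [ 0.642  0.003 -0.767]
 [-0.767  0.002 -0.642]]
cupx [ 0.003 -0.423 -0.906] cupz [-0.002  0.906 -0.423] foot [ 0.532 -0.364  0.221] lip [ 0.532 -0.306  0.134]
```

View pics/t3.png

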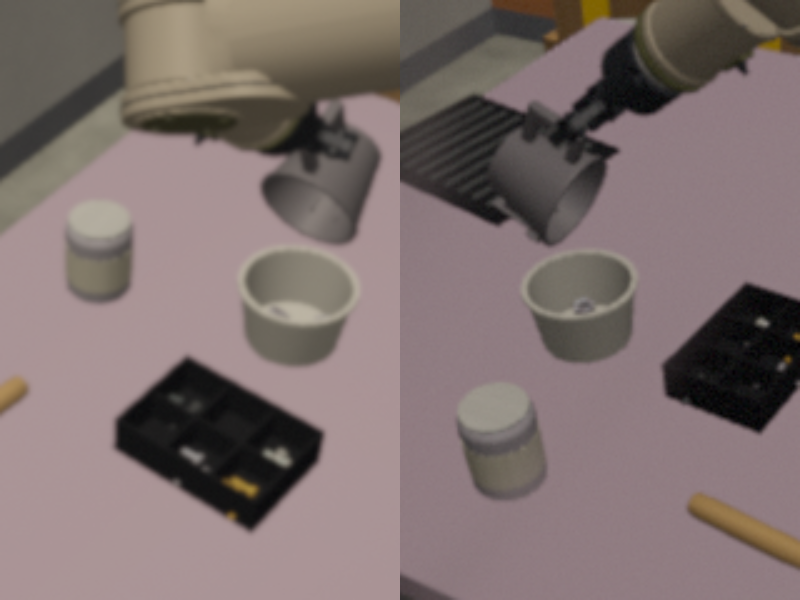

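The tub now has nuts in it, visible at (580,303) in the right half, and nothing has landed outside. The wrist load fell to about the empty cup's weight. I'll tilt a little further to make sure.

```bash
python3 pour.py .531 -.306 .14 125 135
python3 jog.py '0 -0.09 0 0.013 0 -0.018 0; 0 -0.17 0 0.013 0 -0.018 0; 0 -0.26 0 0.013 0 -0.018 0; 0 -0.34 0 0.02 0 -0.025 0; 0 -0.34 0 0.02 0 -0.025 0; 0 -0.34 0 0.02 0 -0.025 0;0 -0.34 0 0.02 0 -0.025 0; 0 -0.34 0 0.02 0 -0.025 0'; python3 st.py
python3 - <<'E'
from h import *
a=optics.camera("side");b=optics.camera("scene")
cv2.imwrite("pics/t4.png",np.hstack([cv2.resize(a[100:220,320:420],(400,480),interpolation=2),cv2.resize(b[100:220,140:240],(400,480),interpolation=2)]))
E
```

```text
125.0 T [ 0.531 -0.274  0.259] rv [ 0.003 -0.175  0.   ] d [ 0.0117 -0.0003 -0.0171]
135.0 T [ 0.531 -0.254  0.252] rv [ 0.003 -0.349  0.   ] d [ 0.0302 -0.0003 -0.0279]
clock: 15.88
position: [0.5312, -0.263, 0.2581]
ee_rot: [0.581, 0.581, -0.402, 0.405]
ft_force: [-1.0, -0.7, -2.3]
grip_width: 0.145
grasp_force: 89.8
clock 15.875 TCP [ 0.5312 -0.263   0.2581] q [ 0.46  0.45 -0.78  1.87  1.38  1.73 -0.74]
[[ 0.002  1.     0.003]
 [ 0.349  0.002 -0.937]
 [-0.937  0.002 -0.349]]
cupx [ 0.003 -0.701 -0.714] cupz [ 0.     0.714 -0.701] foot [ 0.531 -0.34   0.248] lip [ 0.532 -0.314  0.146]
```

View pics/t4.png

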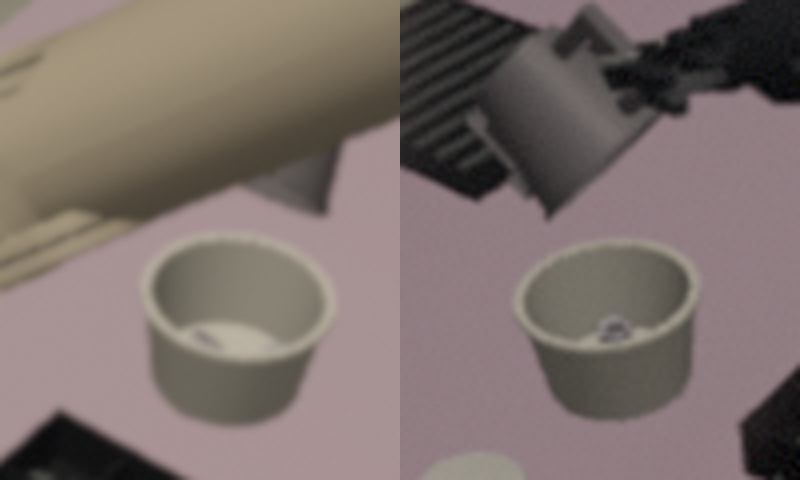

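```bash
python3 - <<'E'
from h import *
for n,L in(("scene",[(237,262),(300,290),(315,285),(296,305)]),("side",[(269,213),(222,248),(228,262),(201,242)])): print(n,[plane(n,p,.015)[:2].round(3) for p in L])
E
python3 rel.py .54 0 .33 90 80
```

```text
scene [array([ 0.721, -0.046]), array([0.734, 0.124]), array([0.706, 0.149]), array([0.776, 0.133])]
side [array([ 0.715, -0.049]), array([0.732, 0.116]), array([0.691, 0.141]), array([0.788, 0.133])]
rv [3.000e-03 1.389e+00 1.000e-03] 1.389 d [ 0.0241  0.0096 -0.2714]
```

```bash
python3 jog.py '0 0 0 -0.025 0 -0.009 0; 0 0 0 -0.05 0 -0.018 0; 0 0.1 0 -0.06 0.001 -0.03 0; 0 0.25 0 -0.055 0.002 -0.05 0; 0 0.4 0 -0.045 0.003 -0.08 0; 0 0.55 0 -0.035 0.004 -0.11 0; 0 0.7 0 -0.025 0.005 -0.14 0; 0 0.85 0 -0.01 0.006 -0.17 0; 0 1.0 0 0 0.007 -0.2 0; 0 1.15 0 0.01 0.008 -0.23 0; 0.003 1.3 0 0.02 0.009 -0.26 0; 0.003 1.389 0 0.024 0.01 -0.271 0; 0.003 1.389 0 0.024 0.01 -0.271 0; 0.003 1.389 0 0.024 0.01 -0.271 0'; python3 st.py; python3 rel.py .52 .14 .2 90 25
```

```text
clock: 17.73
position: [0.5402, -0.0002, 0.3296]
ee_rot: [0.704, 0.705, 0.06, -0.061]
ft_force: [0.2, -0.6, -1.2]
grip_width: 0.146
grasp_force: 89.6
clock 17.725 TCP [ 5.402e-01 -2.000e-04  3.296e-01] q [ 0.9   0.25 -1.04  1.48  0.04  1.51 -0.12]
[[-0.002  1.    -0.001]
 [ 0.985  0.002  0.171]
 [ 0.171 -0.001 -0.985]]
cupx [-0.002  0.573 -0.82 ] cupz [-0.001  0.82   0.573] foot [ 0.54  -0.004  0.251] lip [0.54  0.101 0.259]
rv [-0.002  0.962  0.001] 0.962 d [ 0.116  -0.0197  0.1517]
```

```bash
python3 jog.py '0 0.11 0 0.013 -0.002 0.016 0; 0 0.22 0 0.026 -0.004 0.034 0; 0 0.33 0 0.039 -0.006 0.052 0; 0 0.44 0 0.053 -0.009 0.07 0; 0 0.55 0 0.066 -0.011 0.087 0; 0 0.66 0 0.08 -0.013 0.104 0; 0 0.77 0 0.093 -0.016 0.121 0; 0 0.88 0 0.106 -0.018 0.138 0; 0 0.962 0 0.116 -0.02 0.152 0; 0 0.962 0 0.116 -0.02 0.152 0; 0 0.962 0 0.116 -0.02 0.152 0'; python3 st.py
python3 - <<'E'
from h import *
a=optics.camera("side");b=optics.camera("scene");c=optics.camera("wrist")
cv2.imwrite("pics/u1.png",np.vstack([np.hstack([cv2.resize(a[210:330,180:313],None,fx=3,fy=3)[:330],cv2.resize(b[130:240,290:423],None,fx=3,fy=3)]),np.hstack([cv2.resize(c[60:330,100:500],(400,270)),cv2.resize(b[140:230,140:273],(398,270))])]))
E
```

```text
clock: 19.1
position: [0.5204, 0.1406, 0.2008]
ee_rot: [0.595, 0.597, 0.379, -0.38]
ft_force: [0.6, 0.4, -1.2]
grip_width: 0.145
grasp_force: 89.9
clock 19.1 TCP [0.5204 0.1406 0.2008] q [ 1.12  0.74 -1.13  1.84 -0.53  1.12  0.36]
[[-0.002  1.    -0.002]
 [ 0.423  0.003  0.906]
 [ 0.906  0.    -0.423]]
cupx [-0.003  1.     0.001] cupz [-0.    -0.001  1.   ] foot [0.52  0.202 0.153] lip [0.52  0.256 0.243]
```

View pics/u1.png

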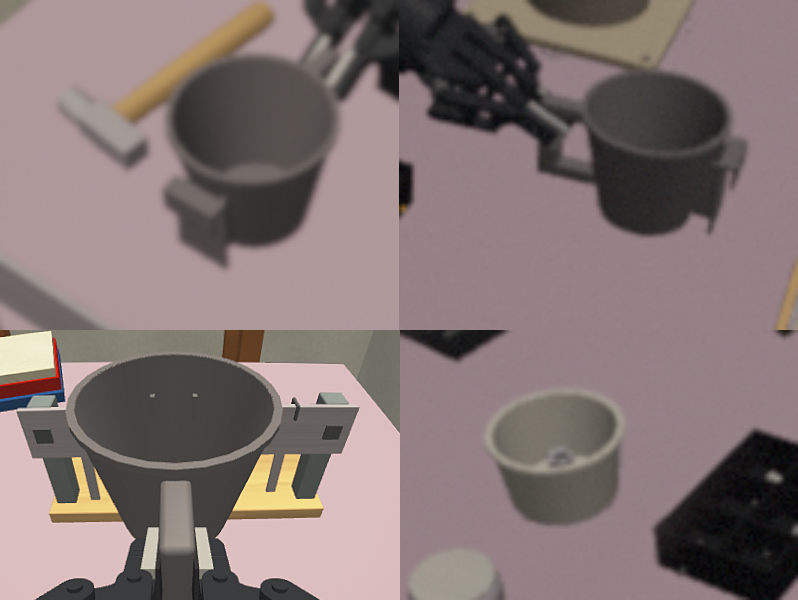

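The cup is empty and looks upright. The rim centre is at about (655,113) in the scene crop and (254,118) in the side crop, and the tub holds its nuts. I'll check the tilt by triangulation, then lower the cup.

```bash
python3 - <<'E'
from h import *
print(two((290+(655-399)/3,130+113/3),(180+254/3,210+118/3)))
E
python3 jog.py '0 0 0 -0.015 0 0.007 0; 0 0 0 -0.036 0 0.017 0; 0 0 0 -0.057 0 0.0265 0; 0 0 0 -0.077 0 0.036 0; 0 0 0 -0.095 0 0.0445 0; 0 0 0 -0.109 0 0.051 0; 0 0 0 -0.12 0 0.056 0; 0 0 0 -0.126 0 0.059 0; 0 0 0 -0.126 0 0.059 0; 0 0 0 -0.126 0 0.059 0'; python3 st.py
```

```text
(array([0.5181653 , 0.20284471, 0.23684693]), np.float64(0.0005445210814583406))
clock: 20.5
position: [0.5201, 0.1411, 0.0614]
ee_rot: [0.595, 0.597, 0.38, -0.381]
ft_force: [0.5, 0.7, -1.1]
grip_width: 0.146
grasp_force: 89.8
clock 20.5 TCP [0.5201 0.1411 0.0614] q [ 1.02  0.96 -0.98  1.85 -0.43  0.97  0.5 ]
[[-0.001  1.    -0.002]
 [ 0.421  0.002  0.907]
 [ 0.907 -0.    -0.421]]
cupx [-0.002  1.     0.004] cupz [ 0.    -0.004  1.   ] foot [0.52  0.203 0.014] lip [0.52  0.257 0.104]
```

```bash
python3 jog.py '0 0 0 -0.002 0 0.001 0; 0 0 0 -0.0045 0 0.002 0;0 0 0 -0.0045 0 0.002 0' | grep -E 'pos|ft_'; python3 jog.py '0 0 0 -0.0018 0 0.0008 0; 0 0 0 -0.0027 0 0.0013 0' | grep -E 'pos|ft_'
```

```text
position: [0.5198, 0.141, 0.0558]
ft_force: [0.5, -0.3, -1.8]
position: [0.5198, 0.141, 0.0529]
ft_force: [0.9, 0.2, -0.9]
```

```bash
python3 jog.py '0 0 0 -0.0014 0 0.0006 0; 0 0 0 -0.0018 0 0.0008 0' | grep -E 'pos|ft_'; python3 jog.py '0 0 0 -0.0009 0 0.0004 0;0 0 0 -0.0014 0 0.0006 0' | grep -E 'pos|ft_'
```

```text
position: [0.5198, 0.141, 0.0509]
ft_force: [0.3, 0.3, -1.7]
position: [0.52, 0.1411, 0.0502]
ft_force: [-0.9, -4.2, 7.2]
```

```bash
python3 jog.py '0 0 0 -0.0009 0 0.0004 0; 0 0 0 -0.0009 0 0.0004 0' | grep -E 'pos|ft_'
```

```text
position: [0.5202, 0.1413, 0.05]
ft_force: [-1.1, -4.1, 10.0]
```

Contact at 10 N, so I'll ease the grip, open, and back off along the tool axis.

```bash
python3 jog.py '0 0 0 0.0005 0 -0.0003 0; 0 0 0 0.0005 0 -0.0003 0.2; 0 0 0 0.0005 0 -0.0003 0.4; 0 0 0 0.0005 0 -0.0003 0.7; 0 0 0 0.0005 0 -0.0003 0.7; 0 0 0 0.0005 0 -0.0003 0.7' 20; python3 jog.py '0 0 0 0 0 -0.01 0.7; 0 0 0 0 0 -0.03 0.7; 0 0 0 0 0 -0.06 0.7; 0 0 0 0 0 -0.1 0.7; 0 0 0 0.02 0 -0.13 0.7; 0 0 0 0.05 0 -0.15 0.7; 0 0 0 0.05 0 -0.15 0.7; 0 0 0 0.05 0 -0.15 0.7; 0 0 0 0.05 0 -0.15 0.7'
python3 - <<'E'
from h import *
for n in("scene","side"): 
    i=optics.camera(n); cv2.imwrite(f"pics/f_{n}.png",i)
    j=cv2.imread(f"pics/{n}0.png")
    g=cv2.cvtColor(i,6).astype(int);d=(abs(g-cv2.cvtColor(j,6))>40).astype(np.uint8)
    N,_,s,c=cv2.connectedComponentsWithStats(cv2.morphologyEx(d,cv2.MORPH_OPEN,np.ones((2,2),np.uint8)))
    print(n,[(c[k].round().astype(int).tolist(),int(s[k,4])) for k in range(1,N) if s[k,4]>6])
    # cup rim: dark cup contour
E
```

```text
clock: 22.62
position: [0.5198, 0.1409, 0.0491]
ee_rot: [0.596, 0.596, 0.38, -0.381]
ft_force: [0.1, 0.1, -0.9]
grip_width: 0.7
grasp_force: 0.0
clock: 23.75
position: [0.5197, 0.026, 0.1569]
ee_rot: [0.596, 0.596, 0.38, -0.382]
ft_force: [-0.4, 0.1, -0.7]
grip_width: 0.699
grasp_force: 0.0
scene [([219, 12], 579), ([253, 5], 146), ([276, 3], 59), ([284, 5], 60), ([299, 1], 8), ([315, 2], 28), ([346, 26], 703), ([360, 2], 132), ([290, 21], 43), ([365, 23], 48), ([264, 30], 294), ([332, 40], 156), ([202, 55], 1138), ([240, 35], 22), ([255, 36], 10), ([255, 42], 107), ([273, 44], 81), ([381, 44], 31), ([324, 51], 33), ([373, 52], 8), ([384, 55], 49), ([371, 63], 129), ([254, 70], 83), ([335, 68], 20), ([213, 80], 110), ([186, 90], 499), ([257, 118], 3043), ([354, 84], 135), ([334, 90], 14), ([185, 109], 88), ([177, 116], 92), ([201, 120], 33), ([282, 164], 685), ([265, 150], 16), ([251, 162], 32), ([253, 170], 22), ([264, 178], 8), ([195, 184], 18), ([403, 214], 1928), ([360, 233], 1416), ([374, 214], 108)]
side [([321, 10], 1819), ([443, 17], 1389), ([503, 11], 1227), ([553, 10], 225), ([278, 39], 14), ([552, 62], 635), ([535, 42], 21), ([278, 49], 33), ([394, 53], 574), ([501, 70], 1055), ([436, 86], 1509), ([262, 80], 28), ([380, 95], 262), ([535, 96], 66), ([520, 99], 117), ([366, 159], 3904), ([289, 103], 78), ([289, 140], 2082), ([280, 114], 8), ([357, 126], 38), ([549, 136], 166), ([558, 152], 10), ([556, 175], 50), ([548, 222], 1129), ([544, 190], 8), ([335, 220], 100), ([553, 276], 168), ([559, 268], 9), ([231, 294], 1980), ([530, 299], 805), ([272, 308], 1845), ([246, 303], 66), ([552, 303], 28), ([558, 304], 8), ([227, 307], 22), ([551, 321], 362), ([553, 345], 191)]
```

No stray nuts show on the bench. I'll move the arm up over the tub and check its contents with the wrist camera, using a mask only.

```bash
python3 rel.py .53 -.27 .32 90 90; python3 jog.py '0 0 0 0.05 0 -0.06 0.7; 0 -0.15 0 0.08 0 -0.11 0.7; 0 -0.3 0 0.07 0 -0.16 0.7; 0 -0.5 0 0.05 0 -0.2 0.7; 0 -0.65 0 0.04 0 -0.25 0.7; 0 -0.8 0 0.03 0 -0.29 0.7; 0 -1 0 0.022 0.005 -0.32 0.7; 0 -1.134 0 0.022 0.01 -0.337 0.7; 0 -1.134 0 0.022 0.01 -0.337 0.7; 0 -1.134 0 0.022 0.01 -0.337 0.7; 0 -1.134 0 0.022 0.01 -0.337 0.7; 0 -1.134 0 0.022 0.01 -0.337 0.7'
python3 - <<'E'
from h import *
from scipy.spatial.transform import Rotation as R
o=get_obs();c=optics.calibration("wrist");i=optics.camera("wrist");cv2.imwrite("pics/v.png",i)
M=R.from_quat(o['ee_rot']).as_matrix();T=c['tool_from_camera']
K=np.array([[c['fx'],0,c['cx']],[0,c['fy'],c['cy']],[0,0,1]])
def proj(P):
    q=T[:3,:3].T@(M.T@(np.array(P)-o['position'])-T[:3,3]);q=np.array([q[0],-q[1],-q[2]])
    return cv2.projectPoints(q[None],np.zeros(3),np.zeros(3),K,np.array([c['k1'],0,0,0]))[0][0,0]
print("tub px",proj([.531,-.294,.005]),proj([.531,-.294,.075]))
u,v=proj([.531,-.294,.02]).astype(int);g=cv2.cvtColor(i,6)[max(0,v-56):v+56,max(0,u-56):u+56]
for r in g[::4,::2]: print("".join(" .:-=+*#"[7-x//32] for x in r))
for n in("scene","side"):
    i=optics.camera(n);j=cv2.imread(f"pics/{n}0.png");d=(abs(cv2.cvtColor(i,6).astype(int)-cv2.cvtColor(j,6))>40).astype(np.uint8)
    N,_,s,cc=cv2.connectedComponentsWithStats(cv2.morphologyEx(d,cv2.MORPH_OPEN,np.ones((2,2),np.uint8)))
    print(n,[(cc[k].round().astype(int).tolist(),int(s[k,4])) for k in range(1,N) if s[k,4]>6 and cc[k][1]>155 and cc[k][0]<480])
E
```

```text
rv [-3.000e-03 -1.137e+00  1.000e-03] 1.137 d [ 0.0235  0.0091 -0.3372]
clock: 25.35
position: [0.5305, -0.2712, 0.3186]
ee_rot: [0.707, 0.707, 0.001, -0.002]
ft_force: [0.0, -0.0, -0.4]
grip_width: 0.697
grasp_force: 0.0
tub px [277.2964903  179.17803123] [277.2788737  192.31294735]
--------------------------------------------------------
--------------------------------------------------------
--------------------------------------------------------
-------------------------:::::::::----------------------
-----------------:::::::::------:::::::::---------------
-------------::::::-**+++------===-=**=::::::-----------
-----------::::=**+::::++------===:::::=**=::::---------
--------:::::+**====--=++------===::==-==-+**-::::------
-------:::-*+*+++-----====:-====--=---::-=-=*+*+:::-----
------:::++++-:++------=-::------:--:::::--::*++*-:::---
----:::=++++-:::==:::::::::=-----:--=:::+--:::*+***:::--
---:::=++++=::::::::::::::::-----::------=::::-*+++*:::-
--:::-+++++:::::::::::::::::+++++=++===::::::::+++++*:::
--:::++++++::::::::::::::::::::=++=-=====::::::+++++*+::
--::=++++++::::::
[... 246 characters left out ...]
:::::::::-+++++++++-:
--::=++++======--++++--=:::::::::::::::::::=+++++++++*::
--:::+===========----::::::::::::::::::::=+++++++++++:::
---::-+============-::::::::::::::::::-====++++++++++::-
----:::+===============---:::::::--=========+++++++=:::-
-----:::+===================================++++++-::---
------:::-===================================++++:::----
--------:::===================================+::::-----
----------:::-===============================::::-------
------------::::-========================--:::----------
scene [([194, 184], 19), ([403, 214], 1886), ([360, 233], 1427), ([374, 214], 114)]
side [([231, 294], 1928), ([272, 308], 1859), ([246, 303], 72), ([227, 307], 20)]
```

The only changes from the start pictures are the cup's old and new places and the nuts in the tub. There are no strays and the bystanders haven't moved, so I'm handing in.

```bash
python3 -c "
from workcell import manip, optics, get_obs
print(manip.hand_in())"
```

```text
the job is handed in; nothing more can be done
None
```

I handed in the job at about 25 s of the 69 s limit, with the nuts poured into the tub and the empty cup released upright on the bench. The hand-in gave no verdict; the last pictures show no stray nuts and no bystander moved, though I didn't count all six nuts one by one or measure the cup's tilt after release.

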